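Tip a bronze wear plate out of its tray and clamp it for stoning

TASK

The bronze wear plate with the black plugs lies flush in a pocket of the black tray: press its end over the thumb hollow down and draw it back into the hollow until it stays tipped up, then take it by the raised end. Lay it on the rest bar of the clamping fixture, top face up, one end slid under the raised clamp arm up against the two end pins and one long edge against the two side pins, and let go of it; then swing the red handle upright until the clamp is fully down on the plate, and let go. Leave the steel plate and the things lying about where they are.

Things in the scene. Friction and masses are not known exactly. Their poses are not given: they have to be found in the camera images.
- tray: Fixed black plastic tray, 134 x 108 x 35 mm high, with two open pockets side by side, 43 mm wide, centre lines at y = +25.5 and -25.5 mm. Origin on the bench below the ridge; +x along the pockets to the end that tips up, -x to the thumb hollow (on the left for the robot), z up. Side walls, the wall between (8 mm) and the +x end wall (inner face x = 62) are 35 mm high, flush with the plates' tops.
- tray_ridge (a point): Middle of the ridge, x = 0, z = 30 mm of the tray: from here to +x the pocket floors are level at z = 30; to -x they fall away as a ramp at 25 degrees under the plate. A plate's centre lies 5.5 mm on the +x side of the ridge: its thumb end, pressed, see-saws it over the ridge; let go it falls back flat. Axes as the tray's.
- tray_hollow (a point): Foot of the ramp at the low wall (x = -58.5 mm, wall top at z = 22), 9 mm beyond the plate's thumb end. A plate drawn at least 8 mm this way while pressed has its weight past the ridge and stays tipped at 25 degrees, sliding at most 12.5 mm, to the low wall; the underside of its raised end is then about 20 mm above the level floor.
- bronze_plate: The part to move: loose yellow bronze plate 110 x 40 x 5 mm, 0.15 to 0.25 kg, with ten black round plugs and two dark screw holes in its top face. Origin: centre of its underside; x along its length (in the tray -x is the thumb end), y across, z up. It starts in either pocket, its x along the tray's.
- steel_plate: Bystander: loose steel plate of the same size, 110 x 40 x 5 mm, grey with two screw holes, in the other pocket; to be left alone.
- bronze_plate_thumb_end (a point): Middle of the bronze plate's end face over the thumb hollow, at half thickness; z up as the plate's.
- bronze_plate_lift_end (a point): Middle of the bronze plate's other end face, the one that tips up, at half thickness.
- fixture: Fixed clamping fixture. Origin on the bench below the clamp's pivot; x along the rest bar, away from the clamp; y to the side pins; z up. Dark base x -70 to 125, 84 mm wide, 16 mm high. Rest bar 26 mm wide, top at z = 24 mm, x 52 to 172; beyond x = 125 it is free on both sides, so fingers can reach below the plate's edges there.
- nest (a point): Where the centre of the plate's underside belongs: on top of the rest bar, x = 108, y = 0, z = 24 mm of the fixture; axes as the fixture's.
- end_stop (a point): Where the plate's end face meets the two end pins (6 mm thick, z up to 36 mm, at x = 50, y = +15 and -15 mm of the fixture): x = 53, y = 0, z = 24 mm.
- side_stop (a point): Where the plate's long edge meets the two side pins (6 mm thick, z up to 36 mm, at y = 23, x = 72 and 112 mm of the fixture): midway between them, x = 92, y = 20, z = 24 mm.
- clamp_lever (a joint): Clamp lever, rad: 0 = fully down (about 0.01 on the plate; handle 15 degrees back from upright, arm level, tip on the plate's end at fixture x 48 to 61); grows as it opens: the handle swings back to -x of the fixture and down, the arm lifts. Starts at 0.8 to 1.1, its tip then over x = 38 to 61, 70 mm or more above the bench. Stays where left (friction 0.12 N m).
- clamp_pivot (a point): Pivot axis of the lever (along the fixture's y), 54 mm above the bench; axes as the fixture's.
- handle_grip (a point): Centre of the red handle of the lever, 77 mm from the pivot; the handle is 16 mm wide along the fixture's y and reaches 30 mm farther out. Moves with the lever.
- stone_white: Bystander: white polishing stone 13 x 100 x 6 mm lying loose behind the work.
- stone_green: Bystander: green polishing stone 13 x 85 x 7 mm lying loose.
- hammer: Bystander: brass hammer, 212 mm long, lying loose at the left.
Not all that is in view belongs to the job. Of the things that look like the bronze_plate, the larger one is meant.

How it is judged (in metres and radians):
On the way, in this order (a step that is already met when the one before it is completed fails the run):
1. the bronze plate is tipped up in its pocket and stays so without being touched: thumb end down in the hollow, other end raised (z of bronze_plate_thumb_end in the frame of tray below 0.02 m and z of bronze_plate_lift_end in the frame of tray above 0.043 m and x of bronze_plate_lift_end in the frame of tray below 0.062 m and x of bronze_plate_thumb_end in the frame of tray above -0.0605 m and contact force between bronze_plate and the fingers below 0.05 N and contact force between bronze_plate and tray above 0.5 N), for 0.2 s.
2. the plate lies flat on the rest bar against end pins and side pins, top up, let go, with the clamp still open (x of bronze_plate in the frame of fixture between 0.1055 and 0.1115 m and y of bronze_plate in the frame of fixture between -0.0035 and 0.002 m and z of bronze_plate in the frame of fixture between 0.0222 and 0.0262 m and angle between bronze_plate's own z axis and vertical below 0.05 rad and angle between the x axis of bronze_plate and the x axis of fixture, either way round below 0.06 rad and contact force between bronze_plate and the fingers below 0.05 N and value of joint clamp_lever above 0.5 rad), for 0.2 s.
At the end, for the whole second after the job is handed in: The bronze plate lies flat, top up, on the rest bar, its centre within 3.5 mm of the nest along the bar and 3.5 mm away from the side pins (2 mm towards them), square within 0.06 rad, at rest and let go, and the clamp lever is fully down (below 0.05 rad) (x of bronze_plate in the frame of fixture between 0.1055 and 0.1115 m and y of bronze_plate in the frame of fixture between -0.0035 and 0.002 m and z of bronze_plate in the frame of fixture between 0.0222 and 0.0262 m and angle between bronze_plate's own z axis and vertical below 0.05 rad and angle between the x axis of bronze_plate and the x axis of fixture, either way round below 0.06 rad and value of joint clamp_lever below 0.05 rad and linear speed of bronze_plate below 0.02 m/s and contact force between bronze_plate and fixture above 0.5 N); the robot touches nothing.
It fails at once if the steel plate is shifted in or lifted out of its pocket (distance of steel_plate from where it was at the start of the episode above 0.008 m).
It fails at once if the white stone is pushed away (distance of stone_white from where it was at the start of the episode above 0.02 m).
It fails at once if the green stone is pushed away (distance of stone_green from where it was at the start of the episode above 0.02 m).
It fails at once if the hammer is pushed away (distance of hammer from where it was at the start of the episode above 0.02 m).
It also fails if it takes over 51 s, if anything falls off the work surface, if the arm or the gripper's body presses on something with over 40 N, if the wrist force passes 120 N, or if a joint passes its speed limit or range.

ROBOT

A 6-joint arm with a two-finger parallel gripper is mounted at the origin on a cart in front of the work surface, level with it; the furniture and walls round the work are solid. World frame = base frame: x ahead of the robot, y to its left, z up, the work surface at z = 0. Lengths are in mm, angles in rad, forces in N, time in s.
With the tool pointing down it reaches from about 350 to 950 mm from the base axis. Payload 17.4 kg.
Tool frame: the origin (TCP) lies on the centre line of the jaws, within the pads' length; the fingertips stand 22 mm ahead of it and the grasp point (between the pads) lies 3 mm ahead of it (ctrl.tcp_to_tips is the z of the fingertips in the tool frame, in mm); z points along the fingers, y is the line along which they close (so a half turn about z gives the same grasp; the last joint's range is limited). The gripper opens to 93 mm and grips with 3 to 60 N. Pads are 15 mm wide; open, the fingers measure 128 mm over their backs; the gripper's body (75 mm by 188 mm) begins 65 mm behind the grasp point.
Start: joints at [-1.248, 0.116, 1.442, -0, 1.584, -0.038], TCP at [238.282, -631.549, 240.646] pointing down, gripper open.
Joint ranges: [-2.83, 2.83], [-0.83, 2.19], [0.07, 2.5], [-1.14, 4.28], [0.01, 3], [-2.97, 2.97]. Speed limits (rad/s): [1.89, 1.89, 2.22, 3.14, 3.14, 3.14].

INTERFACE

Orientations are given as a unit quaternion [w, x, y, z].
In Python, from cell import ctrl, solver, cams, order, read_clock, read_joint_positions, read_qvel, read_effort, read_tcp_pos, read_tcp_rot, read_contact_force, read_ft_torque, read_gripper_width, read_gripper_force gives the robot as it stands. The module is installed in compiled form; this text tells all that it offers. Calls block until the motion is done:
- ctrl.move_ptp(position, orientation): joint-space move of the TCP to a pose.
- ctrl.move_straight(position, rot=None, vel=150): straight line of the TCP; rot=None keeps the orientation; vel is the mean speed in mm/s.
- ctrl.goto_joints(angles): joint-space move.
- ctrl.open_gripper() and ctrl.grab(grip_force=None): open the fingers fully, or close them until they stop; grip_force is the grip in N (None keeps the last).
- ctrl.hold(seconds).
- solver.inverse_kinematics(position, orientation): joint angles nearest the present ones, or None.
- cams.capture(name): name is "side" or "top"; returns (picture, depth): 420x560x3 uint8, red, green, blue; 420x560 float32, mm along the optical axis (not along the pixel's ray), 0 where there is no reading.
- cams.get_calibration(name): a dict with "intrinsics" (3x3 intrinsics, pixels), "D" ([k1, k2, p1, p2, k3] as OpenCV has them; the pictures are not rectified), "extrinsics" (4x4, takes a point from camera to world coordinates). Camera axes: x right, y up, looking along -z (the intrinsics and any distortion apply to the point x, -y, -z); pixel columns grow to the right and rows downward; lengths in mm; the calibration is good to about 2 mm. A picture is of the moment at which its call begins. get_calibration takes no time and is no camera call.
A pose or a line that the arm cannot do raises ctrl.IKError and nothing moves.
- order.sign_off(): hands the job in; it is judged then, once.
Readings, each from a call of its own:
- read_clock(): time.
- read_joint_positions(): joint angles.
- read_qvel(): joint speeds.
- read_effort(): joint torques, N m.
- read_tcp_pos(): TCP position.
- read_tcp_rot(): TCP orientation.
- read_contact_force(): force on the tool from outside, world axes, zero at the start.
- read_ft_torque(): the same for the moment, N m.
- read_gripper_width(): finger opening in mm.
- read_gripper_force(): force on a finger pad.
Only numpy, scipy, OpenCV 4.12 (cv2) and the standard library are available. Lean on these libraries where they do the work, as an engineer would, in place of code of your own. Each camera call takes 0.05 s, during which the arm holds its last target. There are 200 camera calls.

## Working session

There is one attempt and no reset: what is moved stays moved. The work goes in short steps, each a Python script; the robot and the scene stay as the last script left them, time stands still between calls to the robot, and variables do not carry over. Pictures are saved under pics/ and viewed, at most 10 in all, crops included, and the job is handed in when it is done.

```bash
mkdir -p pics; ls
python3 - <<'E'
from cell import *
import cv2,numpy as np
for n in("top","side"):
    p,d=cams.capture(n); np.savez(f"{n}0.npz",p=p,d=d)
    cv2.imwrite(f"pics/{n}0.png",p[:,:,::-1]); c=cams.get_calibration(n)
    print(n,c, (d>0).mean(), d[d>0].min(), d.max())
print(read_clock(),ctrl.tcp_to_tips,read_tcp_rot())
E
```

```text
pics
top {'intrinsics': array([[525.73376012,   0.        , 278.89514009],
       [  0.        , 525.73376012, 209.18166365],
       [  0.        ,   0.        ,   1.        ]]), 'D': array([-0.07040321,  0.        ,  0.        ,  0.        ,  0.        ]), 'extrinsics': array([[-3.66189331e-02,  9.77696186e-01, -2.06807211e-01,
         2.29056735e+02],
       [-9.99314204e-01, -3.69632372e-02,  2.20013579e-03,
         1.61881963e+02],
       [-5.49319963e-03,  2.06745950e-01,  9.78379240e-01,
         1.51220755e+03],
       [ 0.00000000e+00,  0.00000000e+00,  0.00000000e+00,
         1.00000000e+00]])} 0.9959268707482993 792.39215 2470.7954
side {'intrinsics': array([[402.54417831,   0.        , 280.74514701],
       [  0.        , 402.54417831, 207.44449082],
       [  0.        ,   0.        ,   1.        ]]), 'D': array([-0.0315226,  0.       ,  0.       ,  0.       ,  0.       ]), 'extrinsics': array([[-9.27852415e-01,  2.11288703e-01, -3.07322273e-01,
         1.85167158e+02],
       [-3.72236952e-01, -4.73816052e-01,  7.98083956e-01,
         9.91340096e+02],
       [ 2.30118973e-02,  8.54900832e-01,  5.18280831e-01,
         6.69421518e+02],
       [ 0.00000000e+00,  0.00000000e+00,  0.00000000e+00,
         1.00000000e+00]])} 0.9959438775510204 540.2993 2914.242
0.1 22.0 [-5.41845128e-04  9.83776273e-01  1.79398841e-01 -8.61093803e-05]
```

View pics/top0.png

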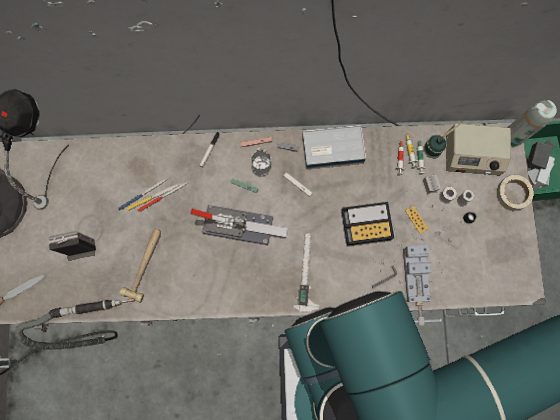

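View pics/side0.png

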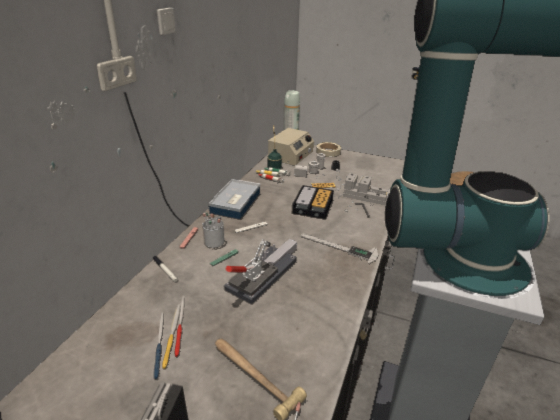

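Top view: the tray is at about (368,224) with the bronze plate in the lower pocket, nearest the robot. The fixture is at about (240,224), red handle at (202,214), rest bar running right to (288,232). The small bronze look-alike is at (417,218). Next I'll zoom in and measure.

```bash
cat > h.py <<'E'
from cell import *
import cv2,numpy as np
def ray(n,uv):
    c=cams.get_calibration(n); E=c["extrinsics"]
    q=cv2.undistortPoints(np.float64(uv).reshape(-1,1,2),c["intrinsics"],c["D"])[:,0]
    d=np.c_[q[:,0],-q[:,1],-np.ones(len(q))]@E[:3,:3].T
    return E[:3,3],d
def onz(n,uv,z):
    o,d=ray(n,uv); return o+d*((z-o[2])/d[:,2])[:,None]
def cross(uvt,uvs):
    o1,d1=ray("top",uvt);o2,d2=ray("side",uvs);R=[]
    for a,b in zip(d1,d2):
        s,t=np.linalg.lstsq(np.c_[a,-b],o2-o1,rcond=None)[0]; p,q=o1+s*a,o2+t*b
        R.append(np.r_[(p+q)/2,np.linalg.norm(p-q)])
    return np.array(R)
def cloud(n,d,m):
    v,u=np.nonzero(m&(d>0)); o,r=ray(n,np.c_[u,v]); return o+r*d[v,u][:,None]
E
cat > m.py <<'E'
from h import *
np.set_printoptions(precision=1,suppress=True)
ims={n:np.load(n+"0.npz") for n in("top","side")}
C={}
for n,lo in(("top",(340,195,400,250)),("side",(285,175,340,222))):
    p,d=ims[n]["p"],ims[n]["d"]; h=cv2.cvtColor(p,cv2.COLOR_RGB2HSV)
    m=cv2.inRange(h,(15,110,100),(32,255,255)); w=np.zeros_like(m); x0,y0,x1,y1=lo; w[y0:y1,x0:x1]=255; m&=w
    m=cv2.morphologyEx(m,cv2.MORPH_CLOSE,np.ones((5,5)))
    k=max(cv2.findContours(m,0,2)[0],key=cv2.contourArea)
    M=np.zeros_like(m);cv2.drawContours(M,[cv2.convexHull(k)],-1,255,-1)
    mm=cv2.moments(M,True); c=[mm["m10"]/mm["m00"],mm["m01"]/mm["m00"]]; C[n]=[c]
    P=cloud(n,d,M>0); Q=onz(n,np.argwhere(M>0)[:,::-1],35)[:,:2].astype(np.float32)
    print(n,"bronze c",np.array(c),"onz35",onz(n,[c],35)[0],"rect",cv2.minAreaRect(Q),"depth z",np.median(P[:,2]),np.std(P[:,2]))
print("cross",cross(C["top"],C["side"]))
def crop(n,b,s):
    x0,y0,x1,y1=b; return cv2.resize(ims[n]["p"][y0:y1,x0:x1,::-1],None,fx=s,fy=s,interpolation=cv2.INTER_CUBIC)
A=np.hstack([crop("top",(185,195,295,255),5),crop("top",(340,200,390,250),5)[:, :250]]) if 0 else None
a=crop("top",(185,195,297,250),4); b=crop("top",(335,195,423,250),4)
c=crop("side",(220,230,302,305),4); e=crop("side",(285,175,345,225),4)
H=np.zeros((520,800,3),np.uint8); H[:220,:448]=a; H[:220,448:800]=b; H[220:520,:328]=c; H[220:420,340:580]=e
cv2.imwrite("pics/crop1.png",H)
E
python3 m.py
```

```text
top bronze c [370.2 230.9] onz35 [468.3 -99.2  35. ] rect ((468.4695129394531, -99.43956756591797), (44.95052719116211, 112.89058685302734), 4.996768951416016) depth z 34.36967815504272 3.8513231439993927
side bronze c [321.2 193.6] onz35 [ 473.8 -119.7   35. ] rect ((465.74462890625, -118.34622955322266), (74.17062377929688, 164.1804962158203), 18.048974990844727) depth z 32.98213780778781 13.972013285461768
cross [[467.  -96.7  48.1   1.6]]
```

View pics/crop1.png

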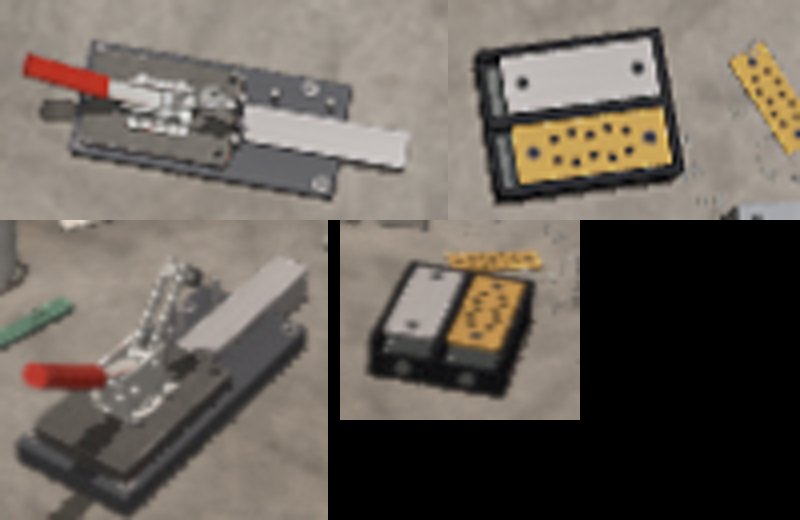

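The enlarged view shows the tray with its thumb hollow on the left and the bronze plate in the front pocket. In the fixture crop the base corners are at about (92,40), (352,86), (332,198) and (70,152), and the bar's free end is at (408,148). The side mask merged the plate with the look-alike, so I'll refine both fits.

```bash
cat > m2.py <<'E'
from h import *
np.set_printoptions(precision=2,suppress=True)
ims={n:np.load(n+"0.npz") for n in("top","side")}
def up(n,S=4):
    return cv2.resize(ims[n]["p"],None,fx=S,fy=S,interpolation=cv2.INTER_CUBIC)
def comp(n,lo,hi,box,k=9,S=4):
    h=cv2.cvtColor(up(n),cv2.COLOR_RGB2HSV); m=cv2.inRange(h,lo,hi); w=np.zeros_like(m)
    x0,y0,x1,y1=[S*b for b in box]; w[y0:y1,x0:x1]=255; m&=w
    m=cv2.morphologyEx(m,cv2.MORPH_CLOSE,np.ones((k,k)))
    c=max(cv2.findContours(m,0,2)[0],key=cv2.contourArea)
    return (cv2.convexHull(c)[:,0]+.5)/S-.5
def rect(n,c,z):
    c2,s,a=cv2.minAreaRect(onz(n,c,z)[:,:2].astype(np.float32)); return np.array(c2),np.array(s),a
def cen(c):
    m=cv2.moments(c.astype(np.float32)); return np.array([m["m10"],m["m01"]])/m["m00"]
bt=comp("top",(15,90,90),(32,255,255),(340,195,400,250))
st=comp("top",(0,0,165),(180,50,255),(340,195,400,250))
bs=comp("side",(12,90,90),(32,255,255),(308,188,340,222))
ss=comp("side",(0,0,130),(180,40,255),(290,180,322,210))
for nm,t,s in(("bronze",bt,bs),("steel",st,ss)):
    print(nm,cen(t),cen(s),"top35",rect("top",t,35),"side35",rect("side",s,35),"cross",cross([cen(t)],[cen(s)]))
tt=comp("top",(0,0,0),(180,255,70),(338,195,400,250)); print("tray hull z35",rect("top",tt,35),"z17",rect("top",tt,17))
bar=comp("top",(0,0,150),(180,50,255),(243,219,290,240)); print("bar24",rect("top",bar,24)); print(onz("top",bar,24)[:,:2].T)
cor=np.array([[92,40],[352,86],[332,198],[70,152]])/4+[185,195]-.5
b=onz("top",cor,16);print("base corners",b[:,:2],"c",b.mean(0))
# depth heights
d=ims["top"]["d"];z=np.full(d.shape,np.nan);v,u=np.nonzero(d>0);z[v,u]=cloud("top",d,d>0)[:,2]
P=cloud("top",d,d>0);I=(P[:,2]>8)&(P[:,2]<130)
for nm,(x0,y0,x1,y1) in dict(tray=(338,195,400,250),fix=(185,200,295,245)).items():
    m=np.zeros(d.shape,bool);m[y0:y1,x0:x1]=1;Q=cloud("top",d,m);Q=Q[Q[:,2]>9]
    print(nm,"depth rect",cv2.minAreaRect(Q[:,:2].astype(np.float32)),"z pct",np.percentile(Q[:,2],[5,25,50,75,95,99]))
m=np.zeros(d.shape,np.uint8);cv2.fillConvexPoly(m,np.int32(bar),1);Q=cloud("top",d,cv2.erode(m,np.ones((3,3)))>0);print("bar z",np.median(Q[:,2]),Q.mean(0))
h=cv2.cvtColor(ims["top"]["p"],cv2.COLOR_RGB2HSV);r=cv2.inRange(h,(0,150,90),(8,255,255))|cv2.inRange(h,(172,150,90),(180,255,255));w=np.zeros_like(r);w[200:230,185:225]=1
Q=cloud("top",d,(r*w)>0);print("handle top pts",np.median(Q,0),Q.min(0),Q.max(0))
hs=cv2.cvtColor(ims["side"]["p"],cv2.COLOR_RGB2HSV);r2=cv2.inRange(hs,(0,150,70),(8,255,255))|cv2.inRange(hs,(172,150,70),(180,255,255));w=np.zeros_like(r2);w[255:285,215:255]=1
Q=cloud("side",ims["side"]["d"],(r2*w)>0);print("handle side pts",np.median(Q,0),Q.min(0),Q.max(0))
E
python3 m2.py
```

```text
bronze [370.31 230.83] [321.17 197.71] top35 (array([468.63, -99.72]), array([ 44.02, 112.58]), 5.470719337463379) side35 (array([466.37, -98.37]), array([ 43.9 , 127.59]), 5.443343639373779) cross [[ 468.42 -100.36   31.      1.32]]
steel [367.51 213.55] [302.17 191.72] top35 (array([518.85, -94.89]), array([ 40.24, 110.03]), 5.466646194458008) side35 (array([ 517.39, -100.36]), array([109.63, 202.87]), 20.777124404907227) cross [[523.66 -92.59  42.48  12.54]]
tray hull z35 (array([490.12, -91.5 ]), array([112.33, 138.32]), 5.461833953857422) z17 (array([493.3 , -94.59]), array([113.7, 140. ]), 5.461831092834473)
bar24 (array([487.03, 197.65]), array([134.39,  60.42]), 87.8401107788086)
[[514.69 454.33 456.47 487.57 488.32 490.51 512.08 516.45]
 [129.37 131.83 188.97 264.11 264.81 264.76 254.9  176.18]]
base corners [[567.16 366.36]
 [525.82 177.8 ]
 [444.49 194.94]
 [484.91 383.03]] c [505.59 280.53  16.  ]
tray depth rect ((482.5823669433594, -102.09251403808594), (130.31967163085938, 151.59873962402344), 5.424516677856445) z pct [19.82 31.51 34.19 36.47 39.89 42.38]
fix depth rect ((499.0758361816406, 271.97784423828125), (266.4001159667969, 107.21005249023438), 82.37525177001953) z pct [ 12.22  17.57  24.36  29.95  89.3  103.57]
bar z 19.783647027667257 [491.11 187.5   15.51]
handle top pts [525.25 373.04  89.74] [514.08 348.26  65.16] [536.84 401.07 110.85]
handle side pts [521.75 386.82  94.98] [512.47 351.8   70.33] [536.56 404.8  106.16]
```

Tray: ridge at about (493.2, -91.8), yaw 5.46°. Fixture: origin at about (511.5, 307.4), axis at 12.3°. Now the press and draw, guided by force, with the closed fingers in line along the pocket.

```bash
cat >> h.py <<'E'
from scipy.spatial.transform import Rotation as Ro
TO=np.array([493.2,-91.8,0]);a=np.radians(5.46);TX=np.array([np.sin(a),-np.cos(a),0]);TY=np.array([np.cos(a),np.sin(a),0])
def T(x,y,z): return TO+x*TX+y*TY+[0,0,z]
def quat(y,z=(0,0,-1)):
    y=np.array(y,float);z=np.array(z,float);z/=np.linalg.norm(z);y-=z*(y@z);y/=np.linalg.norm(y)
    q=Ro.from_matrix(np.c_[np.cross(y,z),y,z]).as_quat(); return q[[3,0,1,2]]
def best(pos,ys,z=(0,0,-1)):
    o=[]
    for s in(1,-1):
        q=quat(s*np.array(ys),z);j=solver.inverse_kinematics(pos,q)
        if j is not None:o.append((abs(j[5]),q,j))
    print("ik j6",[round(float(r[2][5]),2) for r in o]); return min(o,key=lambda r:r[0])[1]
def F(): return np.array(read_contact_force())
def shot(n,f,b=None,s=1):
    p,d=cams.capture(n); np.savez(f+".npz",p=p,d=d)
    if b: p=cv2.resize(p[b[1]:b[3],b[0]:b[2]],None,fx=s,fy=s,interpolation=cv2.INTER_CUBIC)
    cv2.imwrite(f"pics/{f}.png",p[:,:,::-1])
E
cat > p1.py <<'E'
from h import *
np.set_printoptions(precision=2,suppress=True)
ctrl.grab(20); print("w",read_gripper_width())
P=T(-30,-25.5,100+22); q=best(P,TX)
ctrl.move_ptp(P,q); print(read_clock(),F())
ctrl.move_straight(T(-30,-25.5,39+22),vel=120); f0=F(); print(read_clock(),f0)
h=39;ok=0
while h>17:
    h-=2; ctrl.move_straight(T(-30,-25.5,h+22),vel=40); f=F()-f0; print(h,f,round(read_tcp_pos()[2]-22,2))
    if f[2]>12 : ok=1;break
print(read_clock())
E
python3 p1.py
```

```text
w 0.4706048479522105
ik j6 [1.28, -1.86]
3.775 [ 0.27 -0.04 -0.17]
4.4333 [-0.13  0.6   0.58]
37 [ 0.25 -0.32 -0.53] 37.48
35 [ 0.3  -0.24 -0.8 ] 35.0
33 [ 0.01 -0.37  0.44] 32.85
31 [ 0.24 -0.21  0.11] 30.85
29 [0.06 0.32 0.11] 28.86
27 [-0.74 -1.01 -0.48] 26.85
25 [ 0.56 -0.2  -0.51] 24.86
23 [-0.74 -1.09  4.65] 23.38
21 [-12.77   2.38  26.04] 22.99
6.6833
```

Run:
```python
from h import *
shot("side","s1",(265,150,365,225),8)
print(read_tcp_pos(),F())
```

```text
[465.51331481 -64.47900496  45.06651155] [-12.46965687   3.16431248  27.46784899]
```

View pics/s1.png

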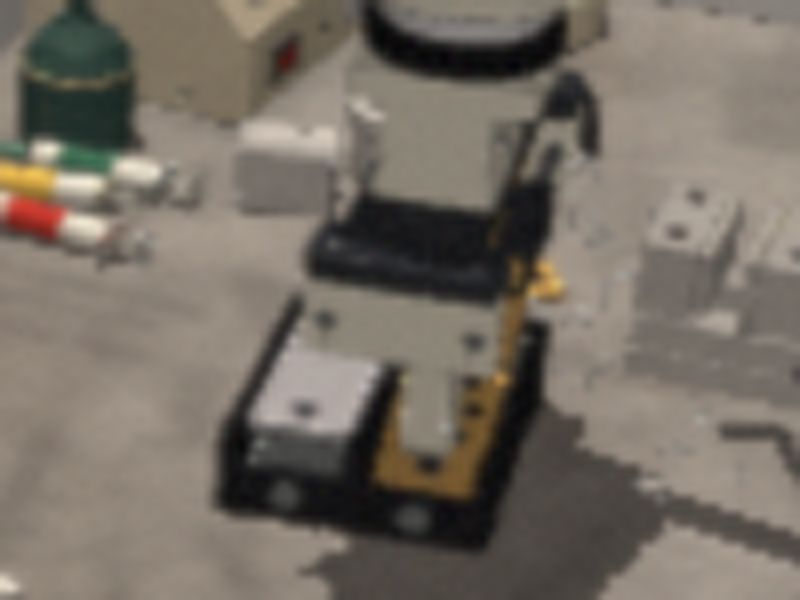

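The plate has tipped and its thumb end is down near the low wall; the fingertip at about (430,450) is slightly left of the plate's centre line. I'll draw it the rest of the way, then lift off.

```bash
cat > p2.py <<'E'
from h import *
np.set_printoptions(precision=2,suppress=True)
f0=np.array([.1,.3,0])
x,h,y=-30.,22.,-26.5
ctrl.move_straight(T(x,y,h+22),vel=40);print(F(),read_tcp_pos())
for i in range(5):
    x-=2.4;h-=1.12;ctrl.move_straight(T(x,y,h+22),vel=40);f=F();print(x,h,f)
    if f[2]<6:h-=.8
    if f[2]>25:h+=.7
    if f@TX>20:break
ctrl.move_straight(T(x,y,h+30),vel=60)
ctrl.move_straight(T(x,y,120),vel=200)
shot("side","s2",(265,150,365,225),8)
ctrl.move_ptp(T(60,-25.5,200),best(T(60,-25.5,200),TY))
shot("side","s3",(265,150,365,225),8); print(read_clock())
E
python3 p2.py
```

```text
[-0.9   1.41 11.95] [464.81 -64.49  45.23]
-32.4 20.88 [-0.45  1.03 11.38]
-34.8 19.759999999999998 [-0.18  1.   11.27]
-37.199999999999996 18.639999999999997 [ 0.31  0.86 11.84]
-39.599999999999994 17.519999999999996 [ 0.98  1.   10.92]
-41.99999999999999 16.399999999999995 [ 0.87  0.06 11.73]
ik j6 [-0.46, 2.68]
10.6917
```

View pics/s3.png

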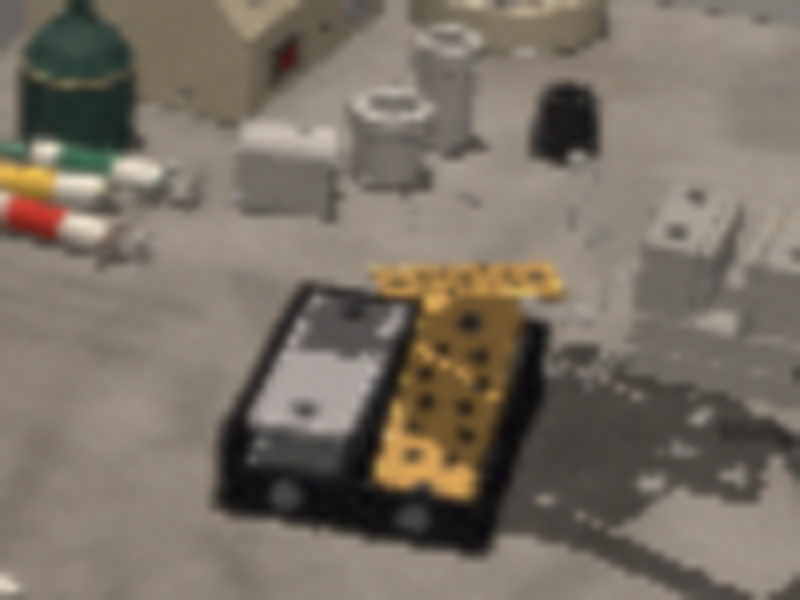

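The plate stays tipped up, untouched: thumb end at about (425,490), raised end at about (470,300). Next I'll grasp the raised end with the tool tilted 25° and refine the fixture's bar lines from the first picture.

```bash
cat > p3.py <<'E'
from h import *
np.set_printoptions(precision=2,suppress=True)
# bar edges in first picture: luminance, perpendicular profile in fixture frame at z=24
O=np.array([511.5,307.4,0]);b=np.radians(12.3);FX=np.array([-np.sin(b),-np.cos(b),0]);FY=np.array([np.cos(b),-np.sin(b),0])
c=cams.get_calibration("top");E=np.linalg.inv(c["extrinsics"]);g=cv2.cvtColor(np.load("top0.npz")["p"],cv2.COLOR_RGB2GRAY).astype(np.float32)
def pix(P):
    q=(E[:3,:3]@P.T).T+E[:3,3];q=q*[1,-1,-1]
    return cv2.projectPoints(q.astype(float),np.zeros(3),np.zeros(3),c["intrinsics"],c["D"])[0][:,0]
def prof(P):
    u=pix(P).astype(np.float32);return cv2.remap(g,u[:,:1],u[:,1:],cv2.INTER_CUBIC)[:,0]
ys=np.arange(-26,26.1,.5);R=[]
for x in range(80,165,6):
    p=prof(O+x*FX+ys[:,None]*FY+[0,0,24]);gr=np.gradient(p);R.append([x,ys[gr[:52].argmax()],ys[52+gr[52:].argmin()]])
print(np.array(R).T)
xs=np.arange(155,190,.5);print("end",[float(xs[np.gradient(prof(O+xs[:,None]*FX+y*FY+[0,0,24])).argmin()]) for y in(-8,-4,0,4,8)])
# grasp
s=np.radians(25);n=-np.sin(s)*TX+np.array([0,0,np.cos(s)]);al=np.cos(s)*TX+np.array([0,0,np.sin(s)])
d=60.5-12-11;mid=T(0,-25.5,30)+al*d+n*2.5
tip=mid-n*7.5; tcp=tip+n*22; q=best(tcp,TY,-n)
ctrl.open_gripper();ctrl.move_ptp(tcp+n*50,q);ctrl.move_straight(tcp,vel=120);print(read_clock(),F(),read_tcp_pos()-tcp)
ctrl.grab(50);print("w",read_gripper_width(),read_gripper_force(),F(),read_tcp_pos()-tcp)
ctrl.move_straight(tcp+[0,0,70],vel=120);print(F(),read_gripper_width(),read_ft_torque(),read_clock())
shot("side","s4",(255,120,375,210),6.6)
E
python3 p3.py
```

```text
[[ 80.   86.   92.   98.  104.  110.  116.  122.  128.  134.  140.  146.
  152.  158.  164. ]
 [-12.5 -13.  -12.5 -13.  -12.  -12.5 -13.  -12.  -13.5 -12.5 -12.  -13.5
  -12.5 -12.  -13. ]
 [ 14.   13.   13.5  14.5  13.   13.5  14.5  12.5  13.5  12.5  12.   13.
   12.   12.   14. ]]
end [170.5, 171.0, 170.0, 169.5, 169.5]
ik j6 [-0.0]
13.3417 [-0.48  0.7   0.11] [ 0.26 -0.65  0.77]
w 39.11715434812523 49.99827861785889 [-0.77  0.58  1.25] [-0.02  0.    0.02]
[-0.27 -0.09 -1.43] 39.143173520047526 [ 0.25 -0.07  0.06] 14.9833
```

View pics/s4.png

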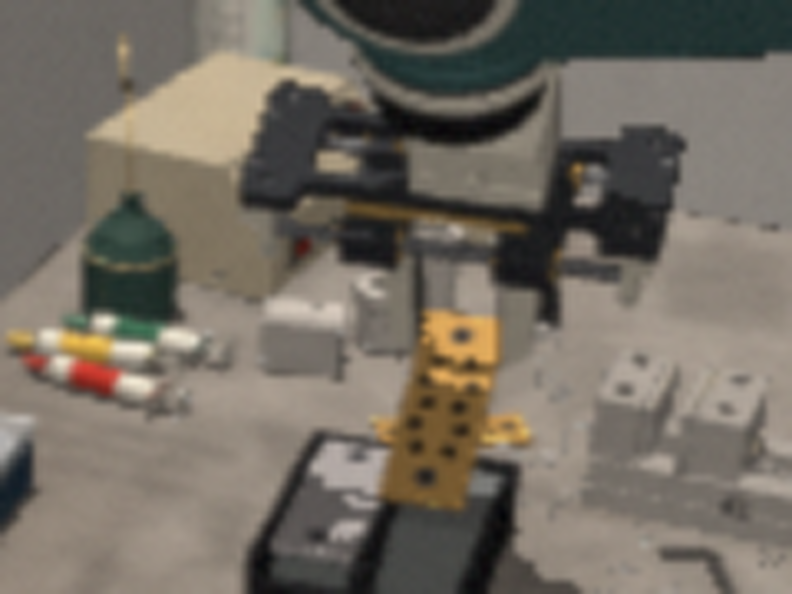

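The plate is held straight and in line with the tool, raised end between the pads at about (465,340). The fixture axes are confirmed. Next I'll carry it over, set it down by force, and slide it to the end pins, then the side pins.

```bash
cat >> h.py <<'E'
b=np.radians(12.3);FX=np.array([-np.sin(b),-np.cos(b),0]);FY=np.array([np.cos(b),-np.sin(b),0]);FO=np.array([511.5,307.4,0])-FX+.3*FY
def X(x,y,z): return FO+x*FX+y*FY+[0,0,z]
def fx(p): p=np.array(p)-FO; return np.array([p@FX,p@FY,p[2]])
E
cat > p4.py <<'E'
from h import *
np.set_printoptions(precision=2,suppress=True)
A=X(166,-6,150);q=quat(TY);q=best(A,FY)
ctrl.move_ptp(A,q);print(read_clock());ctrl.hold(.15);f0=F();print(f0)
ctrl.move_straight(X(166,-6,46),vel=150)
z=46
while z>37:
    z-=1;ctrl.move_straight(X(166,-6,z),vel=25);f=F()-f0;print("z",z,f)
    if f[2]>4:break
x=166;ctrl.move_straight(X(156,-6,z),vel=50);x=156;f=F()-f0;print("x",x,f)
while x>143:
    x-=1;ctrl.move_straight(X(x,-6,z),vel=25);f=F()-f0;print("x",x,f@FX,f@FY,f[2],fx(read_tcp_pos()))
    if f@FX>8:break
shot("top","t5",(185,185,300,260),6); shot("side","s5",(215,210,320,300),6.6);print(read_clock())
E
python3 p4.py
python3 - <<'E'
import cv2,numpy as np
a=cv2.imread("pics/t5.png");b=cv2.imread("pics/s5.png")
a=cv2.resize(a,(420,274));b=cv2.resize(b,(380,326));H=np.zeros((326,800,3),np.uint8);H[:274,:420]=a;H[:,420:]=b
cv2.imwrite("pics/m5.png",H)
E
```

```text
ik j6 [0.47, -2.68]
16.0833
[ 0.74  0.11 -1.9 ]
z 45 [-1.11 -0.59  0.75]
z 44 [-0.36  0.72 -0.58]
z 43 [-0.7  -0.36  0.16]
z 42 [-0.91  0.52  0.7 ]
z 41 [-3.16 -1.76  6.02]
x 156 [0.39 2.05 6.09]
x 155 2.405711959817437 -0.22478658099142335 8.569622170894863 [155.13  -5.68  41.43]
x 154 4.337211764833209 -0.31760354226230825 9.831075743826464 [154.4   -5.71  41.43]
x 153 4.708268760075136 -1.1821348514868881 10.346142060761288 [153.51  -5.69  41.4 ]
x 152 8.96610224284586 -0.47561051809763355 12.976158525601655 [152.83  -5.69  41.4 ]
19.775
```

View pics/m5.png

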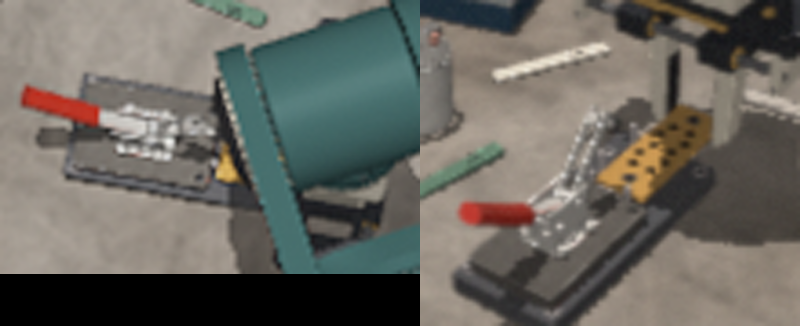

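The plate lies on the bar with its thumb end near the clamp and end pins, at about (610,180) in the side crop. I'll ease the down force, confirm the end contact, then go to the side pins.

```bash
cat > p5.py <<'E'
from h import *
np.set_printoptions(precision=2,suppress=True)
f0=np.array([.74,.11,-1.9])
def st(x,y,z,t):
    ctrl.move_straight(X(x,y,z),vel=25);f=F()-f0;print(t,x,y,z,"F",np.array([f@FX,f@FY,f[2]]),fx(read_tcp_pos()));return f
x,y,z=152.5,-6,41.8
f=st(x,y,z,"ease")
while x>140:
    x-=1;f=st(x,y,z,"x")
    if f@FX>9:break
    if f[2]>9:z+=.3
x+=.5
while y<6:
    y+=1;f=st(x,y,z,"y")
    if f@FY<-8:break
print(read_clock())
E
python3 p5.py
```

```text
ease 152.5 -6 41.8 F [5.17 0.45 3.33] [152.99  -6.12  41.48]
x 151.5 -6 41.8 F [12.66  0.79  5.16] [152.56  -6.1   41.44]
y 152.0 -5 41.8 F [ 8.98 -2.68  5.12] [152.73  -5.33  41.45]
y 152.0 -4 41.8 F [ 9.74 -6.62  8.38] [152.72  -4.66  41.46]
y 152.0 -3 41.8 F [ 9.81 -9.55 10.14] [152.69  -3.99  41.42]
21.025
```

```bash
cat > p6.py <<'E'
from h import *
exec(open("p5.py").read().split("x,y,z=")[0].split("import *")[1])
x,z=153,42.2
for y in np.arange(-3.5,4,.7):
    f=st(x,y,z,"y")
    if f@FY<-14:break
print(read_clock())
E
python3 p6.py
```

```text
y 153 -3.5 42.2 F [ 3.96 -2.19 -0.2 ] [153.2   -3.89  41.75]
y 153 -2.8 42.2 F [ 4.96 -2.83  0.51] [153.15  -2.95  41.94]
y 153 -2.0999999999999996 42.2 F [ 4.87 -3.32  0.01] [153.12  -2.19  42.06]
y 153 -1.3999999999999995 42.2 F [ 3.99 -2.28 -0.18] [153.1   -1.44  42.11]
y 153 -0.6999999999999993 42.2 F [ 5.21 -2.39  0.04] [153.1   -0.77  42.06]
y 153 8.881784197001252e-16 42.2 F [ 5.48 -2.73  0.2 ] [153.08  -0.05  42.12]
y 153 0.7000000000000011 42.2 F [ 5.05 -5.86  1.96] [153.11   0.35  41.99]
y 153 1.4000000000000012 42.2 F [ 4.06 -7.98  1.61] [153.14   0.68  41.86]
y 153 2.1000000000000014 42.2 F [  4.36 -12.14   3.58] [153.19   0.97  41.69]
y 153 2.8000000000000016 42.2 F [  5.09 -16.05   4.85] [153.23   1.28  41.57]
23.525
```

```bash
cat > p7.py <<'E'
from h import *
exec(open("p5.py").read().split("x,y,z=")[0].split("import *")[1])
st(153,.4,42,"e"); st(152.4,.4,41.5,"e"); 
ctrl.open_gripper(); ctrl.hold(.25); print(F()-f0)
ctrl.move_straight(X(155,.4,120),vel=150)
P=X(250,.4,190); ctrl.move_ptp(P,read_tcp_rot())
shot("top","t7",(200,190,300,250),8); shot("side","s7",(215,210,320,300),6.6);print(read_clock())
E
python3 p7.py
python3 - <<'E'
import cv2,numpy as np
a=cv2.imread("pics/t7.png");b=cv2.imread("pics/s7.png")
a=cv2.resize(a,(480,288));b=cv2.resize(b,(320,274));H=np.zeros((290,800,3),np.uint8);H[:288,:480]=a;H[:274,480:]=b
cv2.imwrite("pics/m7.png",H)
E
```

```text
e 153 0.4 42 F [ 4.48 -5.25  0.09] [153.1    0.22  41.87]
e 152.4 0.4 41.5 F [ 9.   -5.58  3.49] [152.88   0.26  41.47]
[ 0.09 -0.41  2.69]
26.5833
```

View pics/m7.png

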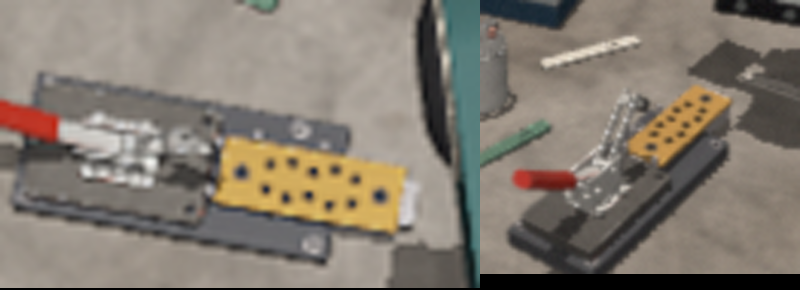

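The plate lies on the rest bar, thumb end under the clamp, with about 9 mm of bar showing beyond it. I'll measure its yaw and offset against the base.

```bash
cat > m8.py <<'E'
from h import *
import sys
np.set_printoptions(precision=2,suppress=True)
p=np.load(sys.argv[1])["p"];S=4
h=cv2.cvtColor(cv2.resize(p,None,fx=S,fy=S,interpolation=cv2.INTER_CUBIC),cv2.COLOR_RGB2HSV)
m=cv2.inRange(h,(15,90,90),(32,255,255));w=np.zeros_like(m);w[S*205:S*245,S*235:S*295]=255;m&=w
m=cv2.morphologyEx(m,cv2.MORPH_CLOSE,np.ones((9,9)));c=max(cv2.findContours(m,0,2)[0],key=cv2.contourArea)
c=(c[:,0]+.5)/S-.5;P=onz("top",c,29)-FO;L=np.c_[P@FX,P@FY]
print(cv2.minAreaRect(L.astype(np.float32)),L.min(0),L.max(0))
for lo,s in((1,"up"),(-1,"dn")):
    K=L[(L[:,1]*lo>12)&(L[:,0]>75)&(L[:,0]<155)];print(s,np.polyfit(K[:,0],K[:,1],1), K[:,1].mean())
K=L[(L[:,0]>155)&(abs(L[:,1])<13)];print("end",K[:,0].mean())
# base edges with same method (top0), z=16
E
python3 m8.py t7.npz
```

```text
((107.81758117675781, -0.09399032592773438), (112.4254150390625, 42.56220626831055), 0.35989755392074585) [ 51.72 -21.49] [164.14  21.21]
up [-0.01 21.17] 20.286241637494083
dn [  0.01 -21.42] -20.331790917197
end 162.04707390437179
```

Measured against the pins: plate centre at (107.8, -0.1), square to about 0.3°. Next is the handle: push it upright from behind with the closed fingers.

```bash
cat > p9.py <<'E'
from h import *
np.set_printoptions(precision=2,suppress=True)
ctrl.move_straight(np.array(read_tcp_pos())+[0,0,50],vel=200)
ctrl.grab(30)
A=X(-135,0,240);q=best(A,FY);ctrl.move_ptp(A,q)
ctrl.move_straight(X(-135,0,70+22),vel=200);f0=F();print(read_clock(),f0)
for ph in list(range(80,14,-5)):
    r=np.radians(ph);xe=-107*np.sin(r)-15;ze=max(54+107*np.cos(r)-30,62)
    ctrl.move_straight(X(xe,0,ze+22),vel=70);f=F()-f0;print(ph,np.array([xe,ze]),"F",f@FX,f@FY,f[2],fx(read_tcp_pos())[0])
    if np.linalg.norm(f)>35:break
print(read_clock()); shot("side","s9",(200,170,320,300),4.6)
E
python3 p9.py
```

```text
ik j6 [0.86, -2.28]
30.75 [0.05 0.55 0.38]
80 [-120.37   62.  ] F 0.12092216293148997 0.5203920108843859 -0.37974572674721124 -119.96614317022933
75 [-118.35   62.  ] F 1.0498269315064441 0.4964780162948501 0.2559285735582032 -118.39606860129896
70 [-115.55   62.  ] F 0.23086242306303179 0.4982387799405075 -0.6727638341735125 -115.47518936306894
65 [-111.97   69.22] F 0.43895746164983857 0.6110294475958743 0.3574528087401093 -112.04256057544887
60 [-107.66   77.5 ] F 0.2162381084044196 -0.4779427436406345 -1.0597708556793535 -107.68315808416405
55 [-102.65   85.37] F 0.24171927701110524 0.9574721476992316 -1.0037183589013472 -102.5797555666004
50 [-96.97  92.78] F -1.9305188386884267 0.5498056734789745 1.6708575892272206 -97.13595596610227
45 [-90.66  99.66] F -5.533891649378755 0.06502978203851373 2.919235265877522 -91.16122031764068
40 [-83.78 105.97] F -5.5357685095047025 1.2417766077974326 4.256288019411942 -84.47552423904118
35 [-76.37 111.65] F -2.4975789785625113 1.3673075538603177 1.6848181343328528 -76.43917459653827
30 [-68.5  116.66] F 0.9544369089213147 -0.36157922599428777 -1.4405127661729495 -68.18602004207479
25 [-60.22 120.97] F 1.173281920792648 -0.7062881986435101 -0.0033211915512343926 -59.969122094871565
20 [-51.6  124.55] F 0.9836945739755938 0.8998779760218429 0.07311051793238399 -51.22316119131444
15 [-42.69 127.35] F 0.2951286177905076 0.39001642019865285 0.8135521763708597 -42.29098120015589
34.7417
```

View pics/s9.png

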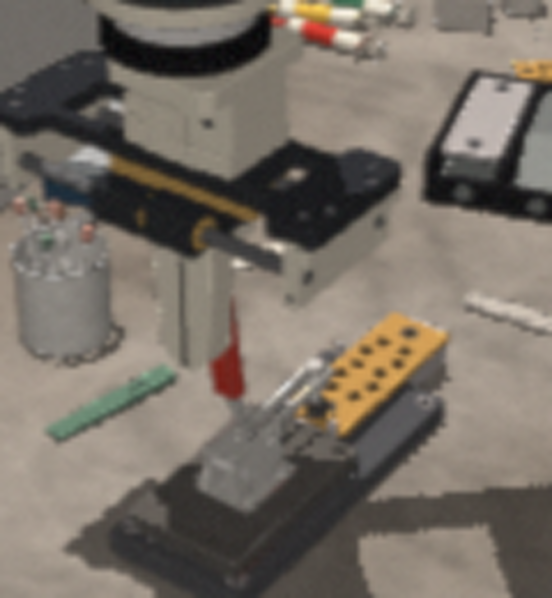

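The handle at about (228,350) stands nearly upright and the clamp arm at about (300,380) is coming down on the plate. I'll push on until it seats.

```bash
cat > p10.py <<'E'
from h import *
np.set_printoptions(precision=2,suppress=True)
f0=F();x=-42.7
while x<-8:
    x+=2;ctrl.move_straight(X(x,0,120+22),vel=50);f=F()-f0;print(x,f@FX,f[2],fx(read_tcp_pos())[0])
    if f@FX<-18:break
ctrl.hold(.2)
ctrl.move_straight(X(-70,0,142),vel=120);ctrl.move_straight(X(-110,0,240),vel=250)
P=X(0,-330,300)
try: ctrl.move_ptp(P,read_tcp_rot())
except ctrl.IKError: print("noik")
print(read_clock()); shot("side","s10",(200,170,320,300),4.6); shot("top","t10",(200,190,300,250),8)
E
python3 p10.py; python3 m8.py t10.npz
python3 - <<'E'
import cv2,numpy as np
a=cv2.imread("pics/t10.png");b=cv2.imread("pics/s10.png")
a=cv2.resize(a,(440,264));H=np.zeros((390,800,3),np.uint8);H[:264,:440]=a;b=cv2.resize(b,(360,390));H[:,440:]=b
cv2.imwrite("pics/m10.png",H)
E
```

```text
-40.7 0.0289021547566628 -0.016123989052518717 -40.52518238944037
-38.7 -0.08983317542374518 0.8610914656963158 -38.609023894643464
-36.7 -1.0753716741758077 0.4108877695242589 -36.62261955549968
-34.7 -10.34400745882946 0.2846456651080844 -35.6292433321602
-32.7 -22.362971582664464 -1.4231057571738206 -34.902094769298564
38.65
((108.1195068359375, -0.08986473083496094), (111.85379791259766, 42.565208435058594), 0.3073056936264038) [ 52.29 -21.55] [164.14  21.21]
up [-0.01 21.07] 20.32398682095138
dn [  0.01 -21.47] -20.3461916037845
end 162.04707390437179
```

View pics/m10.png

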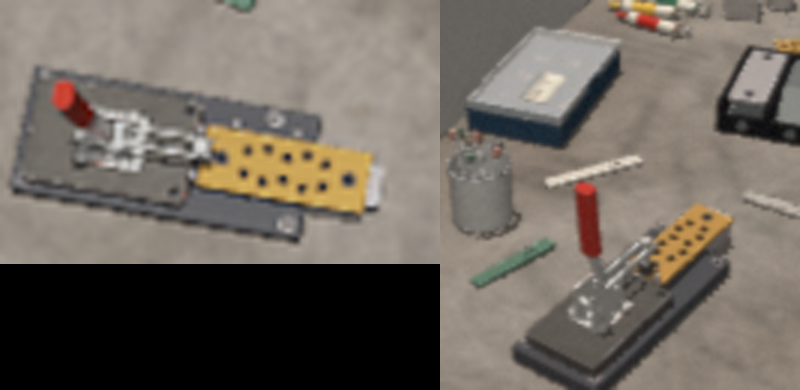

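The handle is upright, with the clamp arm's tip on the plate at about (205,150) in the top crop. The push ended on a hard stop at 22 N, against about 1.2 N of lever friction. The plate is still at (108.1, -0.1), so I'm handing in.

```bash
python3 -c "
from cell import *
print(order.sign_off(),read_clock())"
```

```text
the job is handed in; nothing more can be done
the job is handed in; nothing more can be done
```

The job is handed in at about 39 s on the robot's clock: the bronze plate lies on the rest bar against both sets of pins (centre measured at 108.1, -0.1 mm), with the clamp pushed to its hard stop and the robot clear; the hand-in gave no pass or fail result.

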